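# Mix a sample tube on the touch-operated tube mixer

### The job

First set the speed of the tube mixer: turn its black knob until its pointer stands at the small steel mark clipped to the rim of the dial, and let go of the knob. Then take the tube that stands alone at the right-hand end of the blue rack (seen from the robot), stand it upright in the mixer's rubber cup and press the spring-loaded cup down with it by about 4 mm, half of its travel and never onto its stop. Finish while still gripping the tube and holding the cup down there, with the speed left as set and the other things left where they are.

Things in the scene. Friction and masses are not known exactly. Their poses are not given: they have to be found in the camera images.
- mixer: White tube mixer (vortex mixer), fixed to the table, 224 mm long, 124 mm wide, standing upright. Origin at the table under it; own +x points from the dial end (towards the robot, turned up to 17 degrees either way) to the cup end, z up. Front part: a level deck 45 mm high, 104 mm wide, with the speed dial on an axis at x = -65 mm. Rear part: a round housing, radius 60 mm about x = +45 mm, 68 mm high, with the rubber cup above its middle.
- speed_knob (a joint): Angle of the speed knob in rad, 0 to 5.0, growing clockwise seen from above; it stays where it is left (friction 0.03 N m). At value q the pointer looks in the direction 2.618 - q about z from the mixer's +x.
- knob_grip (a point): Point on the upright axis of the black fluted knob, 61 mm above the table, half-way up its grip: a round grip of 30 mm diameter from 51 to 72 mm above the table, over a flat skirt of 47 mm diameter (top 51 mm above the table). Its frame turns with the knob: own x is the direction of the pointer.
- pointer_tip (a point): Tip of the pointer of the knob, 27.5 mm from the knob's axis: a small black nose, 3 mm wide, that stands 4 mm out from the skirt over the pale dial plate, in line with the white lines on the skirt and on the top of the knob; it turns with the knob.
- mark_point (a point): The point on the circle of the pointer's tip (27.5 mm from the knob's axis) that lies at the set mark: a dark steel clip, 6 mm wide, fixed on the rim of the dial plate from 27 to 42 mm from the axis, its nose pointing at the axis. Own x points from the axis to the mark. In every start it lies 0.4 to 2.0 rad clockwise (seen from above) from the pointer.
- cup (a joint): How far the cup is pressed down, in m: 0 at rest, 0.008 at its stop. The spring takes about 1.5 N to start it, 3.5 N at 4 mm and 5.5 N at 8 mm, and pushes it back up when let go.
- cup_seat (a point): Centre of the inner floor of the black rubber cup, 91 mm above the table at rest (it goes down with the cup). The cup is open above: inner radius about 10 mm at the floor and 16 mm at the rim, 13 mm above the floor; outer diameter 41 mm at the rim.
- sample_tube: Capped sample tube, 81 mm long, to be mixed; it stands alone at the right-hand end of the rack, in the row nearer the robot. Origin at the centre of its bottom, z along the tube to the cap. Tube and cap are firm to the grip as a rod of 12.4 mm diameter from the bottom to 75 mm up; the cap looks 15 mm wide. 12 g. In the rack it stands 4 mm above the table, with 26 mm of the rod above the rack.
- tube_rack: Blue tube rack, fixed, 64 mm (own x) by 221 mm (own y), 55 mm high; origin at the centre of its underside. Two rows of six holes at x = -15 and +15 mm, 33 mm apart along y; the holes are loose round the tubes (about 25 mm inside). The tube to mix is in the hole x = -15, y = -82.5 mm; the other tubes stand at (15, 16.5), (-15, 49.5), (15, 82.5).
- tube_2: Another capped tube in the rack, to be left there; same shape. Origin at its bottom.
- tube_3: Another capped tube in the rack, to be left there; same shape. Origin at its bottom.
- tube_4: Another capped tube in the rack, to be left there; same shape. Origin at its bottom.
- tip_box: Pipette tip box with a clear lid, 72 x 122 x 64 mm, right of the mixer; bystander. Origin at the centre of its underside.
- timer: Flat white bench timer, 62 x 62 x 15 mm, right of the mixer; bystander. Origin at the centre of its underside.
- test_cassette: White test cassette, 20 x 70 x 5 mm, lying near the robot between mixer and rack; bystander. Origin at the centre of its underside.
- petri_dish: Petri dish, 62 mm across, 13 mm high, behind mixer and rack; bystander. Origin at the centre of its underside.

How it is judged:
By the outcome, as a careful person would: the job done as asked, in the order asked, and still so for the second after the job is handed in, while the arm keeps its last pose, push and grip.
It also fails if it takes over 58 s, if anything falls off the work surface, if the arm or the gripper's body presses on something with over 40 N, if the wrist force passes 120 N, or if a joint passes its speed limit or range.

### The arm

A 6-joint arm with a two-finger parallel gripper is mounted at the origin on a cart in front of the work surface, level with it; the furniture and walls round the work are solid. World frame = base frame: x ahead of the robot, y to its left, z up, the work surface at z = 0. Lengths are in m, angles in rad, forces in N, time in s.
With the tool pointing down it reaches from about 0.35 to 0.775 m from the base axis. Payload 7.3 kg.
Tool frame: the origin (TCP) lies at the very end of the fingers, on their centre line; the grasp point (between the pads) lies 19 mm behind it; z points along the fingers, x is the direction in which the jaws open and shut, and the axes are right-handed (so a half turn about z gives the same grasp; the last joint's range is limited). The gripper opens to 92 mm and grips with 3 to 60 N. Pads are 19 mm wide; open, the fingers measure 130 mm over their backs; the gripper's body (75 mm by 190 mm) begins 47 mm behind the grasp point.
Start: joints at [1.138, 0.342, 1.524, -0, 1.275, -0.146], TCP at [0.149, 0.504, 0.199] pointing down, gripper open.
Joint ranges: [-2.53, 2.53], [-0.77, 2.02], [0.04, 2.7], [-1, 4.14], [0.28, 2.66], [-3.11, 3.11]. Speed limits (rad/s): [2.57, 2.57, 3.14, 3.14, 3.14, 3.14].

### API

Orientations are given as [roll, pitch, yaw] about the fixed x, y, z axes, in that order (R = Rz(yaw) Ry(pitch) Rx(roll)).
In Python, from cell import robot, read_camera, nets gives the robot as it stands. The module is installed in compiled form; this text tells all that it offers.
- The arm moves only by the tool carry_out, never from a script. Its arguments are lists of equal length, an entry for each row: "translation": the shift along the tool's x, y, z in m, a list of three; "turn": the turn, a rotation vector about the tool's x, y, z in rad, a list of three; "gripper": the gripper's target within -1 to 1 (shut at 1, half-way at 0, fully open at -1). A call has 1 to 10 rows; each row shifts and turns the commanded pose from where the row before left it, along the tool's axes as they then stand; what a row does not reach is not made up. A row lasts 1/10 s, in which the tool goes at most 50 mm and 8.59 degrees, less where a joint would pass 70% of its speed; a pose out of reach is approached as far as the arm can. A call with a gripper value outside its range is refused whole. The fingers move at their own pace and stop on an object; "squeeze" is the grip in N (left out, the last holds). Time passes only in rows, so rows that do not move let the fingers close. It gives the time, the measured TCP pose, the force and the opening at its end, in the units of the state.
- robot.observe(): the state, without advancing time (a new reading comes with each control period).
- read_camera(name): name is "scene" or "side" or "wrist"; returns a dict with "img" (480x640x3 uint8, red, green, blue), "fx", "fy", "cx", "cy" (pixels), "world_from_camera" (4x4, takes a point from camera to world coordinates). Camera axes: x right, y down, z forward; pixel columns grow to the right and rows downward; lengths in m; the calibration is good to about 2 mm. A picture is of the moment at which its call begins. There is no depth.
- robot.hand_in(): hands the job in, once; it reports no verdict.
Trained networks look in a picture, given as the dict that the camera call returned (one of the last four; its "shot" number tells which), for a name from the list of things; names that differ only in an ending like _2 or _b are one class to them, and where a whole thing is asked for, a point or a joint stands for the part that bears it (a point fixed in the world has none). Each returns a list of dicts, best first, with "score" (0 to 1); they miss things now and then, are a little off and sometimes report something else, mostly with a low value. They report only what shows in the picture. A call takes as long as a camera call.
- nets.regions_of(picture, name): "region" (480x640 bool, what is visible of it) and "pixel" ([column, row] in pixels, amid what is visible of it).
- nets.tip_of(picture, name): "pixel" ([column, row] in pixels: a listed point, or the origin of a listed thing).
The state is a dict: "time": time; "qpos": joint angles; "qvel": joint speeds; "joint_efforts": joint torques, N m; "tool_pos": TCP position; "tool_rot": TCP orientation; "contact_force": force on the tool from outside, world axes, zero at the start; "torque": the same for the moment, N m; "opening": finger opening in m.
Only numpy, scipy, OpenCV 4.12 (cv2) and the standard library are available. Lean on these libraries where they do the work, as an engineer would, in place of code of your own. Each camera call takes 0.05 s, during which the arm holds its last target. There are 200 camera calls.

## Working session

There is one attempt and no reset: what is moved stays moved. The work goes in short steps, Python scripts to look and compute and a tool call to move; the robot and the scene stay as the last step left them, time stands still between calls to the robot, and variables do not carry over. Pictures are saved under pics/ and viewed, about 8 in all and at most 12, crops included, and the job is handed in when it is done.

Besides the shell and the picture viewer there is one more tool, called after ">>>" as name(argument=value, ...) on one line, values as JSON. carry_out: Moves the arm, as the interface text tells. Its arguments: {"type":"object","properties":{"translation":{"type":"array","items":{"type":"array","items":{"type":"number"}}},"turn":{"type":"array","items":{"type":"array","items":{"type":"number"}}},"gripper":{"type":"array","items":{"type":"number"}},"squeeze":{"type":"number"}},"required":["translation","turn","gripper"]}

```bash
mkdir -p pics
cat > h.py <<'E'
import numpy as np, cv2
from cell import robot, read_camera, nets
from scipy.spatial.transform import Rotation as R
def ray(p,px):
    T=np.array(p["world_from_camera"]); d=T[:3,:3]@np.array([(px[0]-p["cx"])/p["fx"],(px[1]-p["cy"])/p["fy"],1]); return T[:3,3],d/np.linalg.norm(d)
def onz(p,px,z):
    o,d=ray(p,px); return o+d*(z-o[2])/d[2]
def proj(p,X):
    T=np.linalg.inv(np.array(p["world_from_camera"])); c=T[:3,:3]@np.array(X)+T[:3,3]
    return np.array([c[0]/c[2]*p["fx"]+p["cx"],c[1]/c[2]*p["fy"]+p["cy"]])
def save(p,n): cv2.imwrite(f"pics/{n}.png",p["img"][:,:,::-1])
np.set_printoptions(precision=4,suppress=True)
E
python3 - <<'E'
from h import *
print(robot.observe())
Z=dict(knob_grip=.061,pointer_tip=.05,mark_point=.05,cup_seat=.091,mixer=0,sample_tube=.004,tube_rack=0)
for c in ["scene","side"]:
    p=read_camera(c); save(p,c+"0"); print(c,np.array(p["world_from_camera"])[:3,3],p["fx"])
    for n,z in Z.items():
        for r in nets.tip_of(p,n)[:2]: print(n,np.round(r["pixel"],1),round(r["score"],2),onz(p,r["pixel"],z))
E
```

```text
{'time': 0.0, 'qpos': array([ 1.138 ,  0.3427,  1.525 ,  0.    ,  1.2754, -0.146 ]), 'qvel': array([-0.0003, -0.0018,  0.0007, -0.001 ,  0.0005,  0.0002]), 'joint_efforts': array([ -0.0001, -43.1246, -24.4217,   0.0717,   0.056 ,  -0.0001]), 'tool_pos': array([0.1483, 0.5032, 0.1982]), 'tool_rot': array([-3.1414,  0.0015,  1.284 ]), 'contact_force': array([-0.1303, -0.0496, -0.9207]), 'torque': array([-0.0128, -0.0372, -0.0054]), 'opening': 0.09170753251382802}
scene [ 0.0067 -0.5226  0.6211] 444.80723460518
knob_grip [344.3 269.4] 0.67 [ 0.5131 -0.0304  0.061 ]
pointer_tip [331.8 272.4] 0.61 [ 0.4974 -0.0104  0.05  ]
mark_point [474.7 373.7] 0.5 [ 0.489  -0.3463  0.05  ]
cup_seat [384.8 239.9] 0.56 [ 0.6182 -0.0436  0.091 ]
mixer [366.  277.9] 0.75 [ 0.5822 -0.03    0.    ]
sample_tube [263.4 246.9] 0.58 [0.4832 0.2115 0.004 ]
sample_tube [398.6 415.4] 0.49 [ 0.3711 -0.2957  0.004 ]
tube_rack [243.8 238.2] 0.72 [0.4725 0.2791 0.    ]
side [ 0.4746 -1.1185  0.6428] 596.7998145610152
knob_grip [305.  268.5] 0.57 [ 0.5084 -0.0366  0.061 ]
pointer_tip [301.9 266.2] 0.56 [ 0.5029 -0.0056  0.05  ]
pointer_tip [226.9 373.9] 0.3 [ 0.3747 -0.3595  0.05  ]
cup_seat [357.2 255.4] 0.66 [ 0.6148 -0.0409  0.091 ]
mixer [337.5 290.5] 0.94 [ 0.5776 -0.0249  0.    ]
tube_rack [290.3 233.2] 0.64 [0.4809 0.2692 0.    ]
```

View pics/scene0.png

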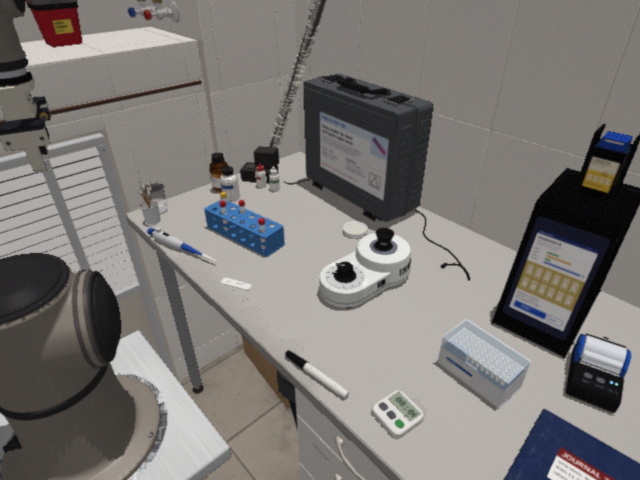

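Run:
```python
from h import *
a=cv2.imread("pics/scene0.png")[225:315,290:420]; b=cv2.imread("pics/side0.png")[225:315,250:380]
cv2.imwrite("pics/crop0.png",np.vstack([cv2.resize(a,None,fx=3.3,fy=3.3,interpolation=2),cv2.resize(b,None,fx=3.3,fy=3.3,interpolation=2)]))
```

```text
(no output)
```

View pics/crop0.png

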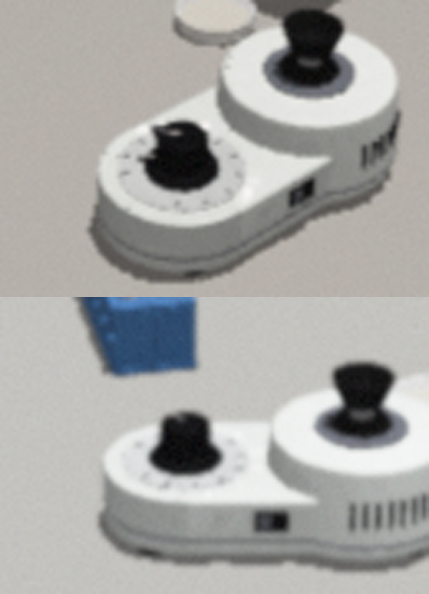

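The pictures show the mixer, with the knob at scene pixel (344,270) and the cup at (385,240). The rack's lone red-capped tube is at (262,222). The pointer faces the rack side (+y). I'll move above the knob for a wrist view.

>>> carry_out(translation=[[-0.0294,0.0355,-0.005],[-0.0294,0.0355,-0.005],[-0.0294,0.0355,-0.005],[-0.0294,0.0355,-0.005],[-0.0294,0.0355,-0.005],[-0.0294,0.0355,-0.005],[-0.0294,0.0355,-0.005],[-0.0294,0.0355,-0.005],[-0.0294,0.0355,-0.005],[-0.0294,0.0355,-0.005]], turn=[[0,0,0],[0,0,0],[0,0,0],[0,0,0],[0,0,0],[0,0,0],[0,0,0],[0,0,0],[0,0,0],[0,0,0]], gripper=[-0.1,-0.1,-0.1,-0.1,-0.1,-0.1,-0.1,-0.1,-0.1,-0.1], squeeze=20)

```text
time: 1.8
tool_pos: [0.4066, 0.1194, 0.2493]
tool_rot: [3.141, -0.001, 1.284]
contact_force: [0.4, 0.8, 0.4]
opening: 0.0502
```

>>> carry_out(translation=[[-0.0294,0.0355,-0.005],[-0.0294,0.0355,-0.005],[-0.0294,0.0355,-0.005],[-0.0294,0.0355,-0.005],[0,0,0],[0,0,0]], turn=[[0,0,0],[0,0,0],[0,0,0],[0,0,0],[0,0,0],[0,0,0]], gripper=[-0.1,-0.1,-0.1,-0.1,-0.1,-0.1])

```text
time: 2.4
tool_pos: [0.5087, -0.0324, 0.2683]
tool_rot: [-3.14, -0.0, 1.282]
contact_force: [0.4, 1.1, -0.4]
opening: 0.0509
```

Run:
```python
from h import *
s=robot.observe(); print(s["time"],s["tool_pos"],s["tool_rot"],s["qpos"],s["opening"])
Z=dict(knob_grip=.061,pointer_tip=.05,mark_point=.05,cup_seat=.091)
p=read_camera("wrist"); save(p,"w1"); print(np.array(p["world_from_camera"]),p["fx"])
for n,z in Z.items():
        for r in nets.tip_of(p,n)[:2]: print(n,np.round(r["pixel"],1),round(r["score"],2),onz(p,r["pixel"],z))
```

```text
2.4 [ 0.5087 -0.0324  0.2683] [-3.1403 -0.0003  1.282 ] [-0.2143  0.2686  1.4359  0.0004  1.4383 -1.4963] 0.05089166039209246
[[ 0.2837  0.9265  0.2473  0.4416]
 [ 0.9589 -0.2739 -0.0741 -0.0133]
 [-0.0009  0.2582 -0.9661  0.4537]
 [ 0.      0.      0.      1.    ]] 386.34951596594084
knob_grip [314.5 204.8] 0.94 [ 0.5099 -0.0314  0.061 ]
pointer_tip [330.5 183.2] 0.57 [ 0.4947 -0.0095  0.05  ]
mark_point [337.  201.8] 0.46 [ 0.5155 -0.0083  0.05  ]
cup_seat [335.9 312.1] 0.73 [ 0.6177 -0.0405  0.091 ]
```

View pics/w1.png

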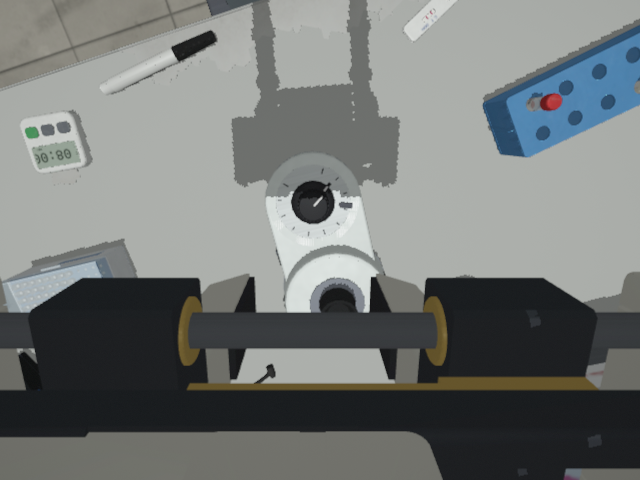

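The wrist view shows the knob at (314,203), its white pointer towards (330,183) and the dark clip at (345,205). I'll go lower for a precise angle.

>>> carry_out(translation=[[0,0,0.04],[0,0,0.04],[0,0,0.04],[0,0,0],[0,0,0]], turn=[[0,0,0],[0,0,0],[0,0,0],[0,0,0],[0,0,0]], gripper=[-0.1,-0.1,-0.1,-0.1,-0.1])

```text
time: 3.15
tool_pos: [0.5089, -0.0312, 0.1497]
tool_rot: [-3.142, -0.0, 1.285]
contact_force: [0.7, 0.4, 0.2]
opening: 0.0504
```

Run:
```python
from h import *
s=robot.observe(); print(s["time"],s["tool_pos"],s["tool_rot"])
Z=dict(knob_grip=.061,pointer_tip=.05,mark_point=.05)
p=read_camera("wrist"); save(p,"w2")
P={}
for n,z in Z.items():
        for r in nets.tip_of(p,n)[:1]: P[n]=onz(p,r["pixel"],z); print(n,np.round(r["pixel"],1),round(r["score"],2),P[n])
k=proj(p,P["knob_grip"])
# polar unwrapped view at z=.05 about knob
c=P["knob_grip"][:2]
S=400; m=np.zeros((S,S,2),np.float32)
for i in range(S):
  for j in range(S):
    m[i,j]=proj(p,[c[0]+(S/2-i)*.00025,c[1]+(S/2-j)*.00025,.05])
top=cv2.remap(p["img"],m[:,:,0],m[:,:,1],1)[:,:,::-1].copy()
cv2.imwrite("pics/top2.png",cv2.resize(top,None,fx=1.5,fy=1.5))
np.save("top2.npy",top)
```

```text
3.15 [ 0.5089 -0.0312  0.1497] [-3.1416 -0.0001  1.285 ]
knob_grip [313. 232.] 0.96 [ 0.5086 -0.0316  0.061 ]
pointer_tip [334.3 201.6] 0.6 [ 0.4933 -0.0106  0.05  ]
mark_point [ 14.1 326.3] 0.53 [ 0.5191 -0.2886  0.05  ]
```

View pics/top2.png

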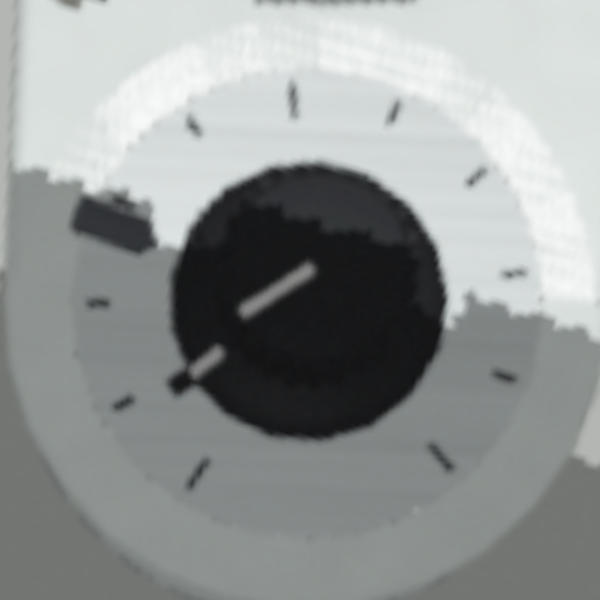

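Rectified view (up is +x, left is +y): skirt centre at (308,300), pointer tip at (178,385), giving a direction of about 2.14 rad. The clip is near (112,222). Next I'll measure both angles in polar form.

Run:
```python
from h import *
top=np.load("top2.npy"); g=cv2.cvtColor(top,cv2.COLOR_BGR2GRAY)
c=(308/1.5,300/1.5)
z=cv2.resize(top[110:200,30:125],None,fx=6,fy=6,interpolation=cv2.INTER_CUBIC); cv2.imwrite("pics/clip.png",z)
# dark profile: cols=angle deg
for r in range(24,43,2):
    R_=r/.25; th=np.deg2rad(np.arange(40,141,2)); v=cv2.remap(g,(c[0]-R_*np.sin(th)).astype(np.float32)[None],(c[1]-R_*np.cos(th)).astype(np.float32)[None],1)[0]
    print(r,' '.join(f"{x:3d}" for x in v))
```

```text
24 217 216 210 217 217 203 205 215 213 205 214 222 224 223 190 135 133 133 132 130 127 128 133 136 135 133 135 134 130 132 127 122 127 130 132 133 128 129 131 105  50  31  28  66 114 129 131 132 132 128 128
26 219 221 221 221 222 221 221 221 222 221 221 222 223 223 208 168 136 136 134 135 136 137 136 136 136 136 136 134 133 133 132 133 134 134 133 133 132 133 134 116  55  26  27  75 128 137 135 135 135 135 135
28 218 218 219 220 221 222 222 221 220 222 221 220 213 180 103  55  94 129 134 134 136 136 136 136 136 136 136 134 134 133 132 133 133 134 133 133 133 135 135 136 130 127 128 130 135 135 135 136 136 136 136
30 219 219 218 219 220 220 221 222 221 212 176 142  78  51  51  52  53  67 125 135 135 136 136 136 136 136 136 134 134 133 133 133 134 133 133 133 134 136 137 137 136 137 137 134 135 136 136 136 136 136 135
32 217 219 220 219 218 219 220 221 222 193 147 129  83  50  52  52  52  74 130 135 135 136 136 136 136 136 135 134 133 132 134 133 134 133 133 135 136 136 137 136 137 135 135 135 136 137 137 136 135 136 137
34 216 216 217 219 220 218 218 220 221 222 185  77  78  50  51  5
[... 269 characters left out ...]
134 133 133 136 136 137 136 137  96  89 135 137 137 135 135 136 138 136 136 136
38 213 213 217 215 219 218 221 220 220 220 200 141 111  55  52  53  52 108 137 137 134 136 136 136 136 135 134 135 133 134 134 134 133 134 136 137 136 137 135 133 136 137 137 136 136 137 137 135 136 137 137
40 241 245 243 241 237 235 232 238 234 228 234 221 153  50  51  53  51 104 145 145 145 144 144 145 143 141 143 145 144 145 143 138 138 144 144 144 142 144 135 139 138 139 144 141 141 141 141 141 140 134 143
42 242 246 246 239 241 236 230 228 234 223 232 219 165 121 117 118 123 141 145 146 146 145 145 145 144 144 144 145 146 145 146 146 147 146 147 146 145 145 145 145 145 145 144 143 144 144 144 145 145 144 145
```

View pics/clip.png

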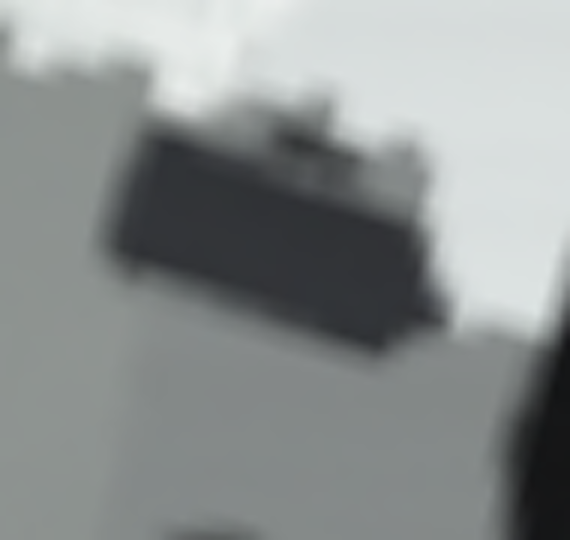

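Pointer direction 2.142 rad, mark 1.205 rad: the knob must turn 0.937 rad clockwise, which is +z about the tool. Descending onto the knob and gripping it.

>>> carry_out(translation=[[-0.0017,0.0002,0.04],[0,0,0.035],[0,0,0.015],[0,0,0.005],[0,0,0],[0,0,0],[0,0,0],[0,0,0],[0,0,0]], turn=[[0,0,0],[0,0,0],[0,0,0],[0,0,0],[0,0,0],[0,0,0],[0,0,0],[0,0,0],[0,0,0]], gripper=[-0.1,-0.1,-0.1,-0.1,-0.1,1,1,1,1], squeeze=15)

```text
time: 4.25
tool_pos: [0.5088, -0.0335, 0.0544]
tool_rot: [3.141, -0.0, 1.284]
contact_force: [-0.3, 0.2, 1.4]
opening: 0.023
```

>>> carry_out(translation=[[0,0,0],[0,0,0]], turn=[[0,0,0],[0,0,0]], gripper=[1,1])

```text
time: 4.45
tool_pos: [0.5085, -0.0335, 0.0539]
tool_rot: [3.141, -0.0, 1.284]
contact_force: [0.8, -1.0, -0.1]
opening: 0.007
```

Run:
```python
from h import *
s=robot.observe(); print(s["tool_pos"],s["opening"],s["contact_force"])
p=read_camera("wrist"); save(p,"w3")
q=read_camera("scene"); 
cv2.imwrite("pics/c3.png",np.hstack([cv2.resize(p["img"][150:350,220:420,::-1],(400,400)),cv2.resize(q["img"][225:315,300:390,::-1],(400,400),interpolation=2)]))
```

```text
[ 0.5085 -0.0335  0.0539] 0.007025869752117965 [ 0.7848 -0.9784 -0.0843]
```

View pics/c3.png

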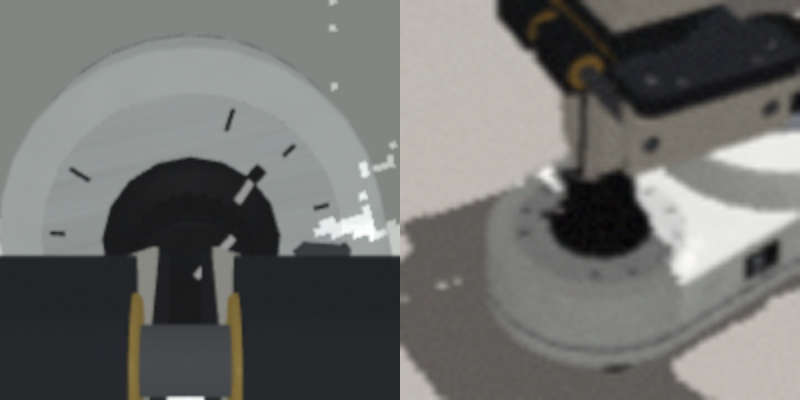

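Run:
```python
from h import *
s=robot.observe(); print(s["time"],s["tool_pos"],s["opening"],s["contact_force"])
out=[]
for c,(w) in [("scene",30),("side",30)]:
    p=read_camera(c); k=proj(p,[.5086,-.0329,.061]); t=proj(p,s["tool_pos"]); print(c,k,t,[np.round(r["pixel"],1) for r in nets.tip_of(p,"knob_grip")[:1]])
    a,b=int(k[0])-w,int(k[1])-w-10
    im=cv2.resize(p["img"][b:b+2*w,a:a+2*w,::-1],(400,400),interpolation=2)
    f=lambda X:tuple(int(v) for v in ((proj(p,X)-[a-.0,b])*400/(2*w)))
    cv2.circle(im,f(s["tool_pos"]),3,(0,0,255),-1)
    for z,col in [(.051,(0,255,0)),(.072,(255,255,0))]:
        cv2.polylines(im,[np.array([f([.5086+.015*np.cos(u),-.0329+.015*np.sin(u),z]) for u in np.arange(0,6.28,.3)])],True,col,1)
    out.append(im)
cv2.imwrite("pics/c4.png",np.hstack(out))
```

```text
4.55 [ 0.5085 -0.0335  0.0538] 0.0017500535493625252 [-0.5639  0.2901  0.1543]
scene [343.5871 270.9341] [343.6492 273.8818] [array([346. , 267.6])]
side [305.0154 267.6515] [304.9772 270.8509] [array([304.6, 268.3])]
```

View pics/c4.png

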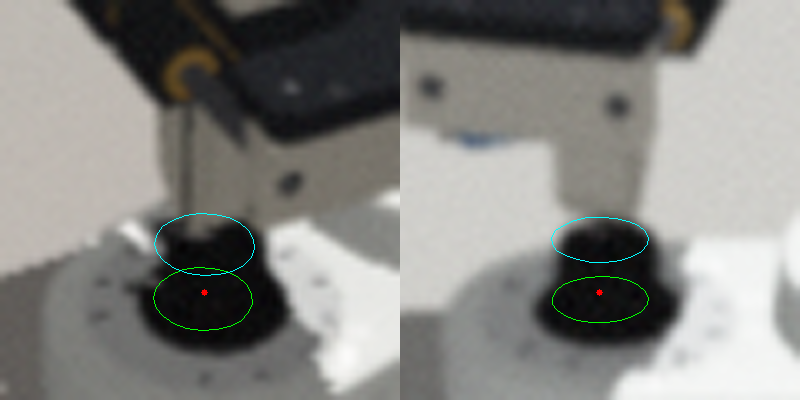

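The scene and side crops show the fingertips stopped shut above the knob. They end about 22 mm higher than the reported TCP, so I'm treating the tool-end figure as off. I'll open, pre-turn the hand counterclockwise for clearance from the cup, and go lower.

>>> carry_out(translation=[[0,0,0],[0,0,0],[0,0,0],[0,0,0],[0,0,0],[0,0,0],[0,0,0]], turn=[[0,0,-0.12],[0,0,-0.12],[0,0,-0.12],[0,0,-0.12],[0,0,-0.12],[0,0,0],[0,0,0]], gripper=[-0.1,-0.1,-0.1,-0.1,-0.1,-0.1,-0.1])

```text
time: 5.45
tool_pos: [0.5085, -0.0334, 0.0538]
tool_rot: [-3.142, -0.0, 1.881]
contact_force: [-0.4, 0.3, 0.3]
opening: 0.0489
```

>>> carry_out(translation=[[0,0,0.006],[0,0,0.006],[0,0,0.005],[0,0,0],[0,0,0],[0,0,0],[0,0,0],[0,0,0]], turn=[[0,0,0],[0,0,0],[0,0,0],[0,0,0],[0,0,0],[0,0,0],[0,0,0],[0,0,0]], gripper=[-0.1,-0.1,-0.1,1,1,1,1,1])

```text
time: 6.25
tool_pos: [0.5084, -0.0329, 0.0369]
tool_rot: [3.141, -0.001, 1.884]
contact_force: [-1.3, 5.3, 1.3]
opening: 0.0289
```

Gripped: the opening of 29 mm fits the 30 mm grip. Turning it clockwise by 0.937 rad.

>>> carry_out(translation=[[0,0,0],[0,0,0],[0,0,0],[0,0,0],[0,0,0],[0,0,0],[0,0,0],[0,0,0],[0,0,0]], turn=[[0,0,0.12],[0,0,0.12],[0,0,0.12],[0,0,0.12],[0,0,0.12],[0,0,0.12],[0,0,0.12],[0,0,0.097],[0,0,0]], gripper=[1,1,1,1,1,1,1,1,1])

```text
time: 7.15
tool_pos: [0.5086, -0.0315, 0.0369]
tool_rot: [-3.14, -0.003, 0.944]
contact_force: [1.6, 11.1, 1.3]
opening: 0.0289
```

>>> carry_out(translation=[[0,0,0],[0,0,0],[0,0,0],[0,0,0],[0,0,-0.03],[0,0,-0.04],[0,0,-0.04],[0,0,0],[0,0,0]], turn=[[0,0,0],[0,0,0],[0,0,0],[0,0,0],[0,0,0],[0,0,0],[0,0,0],[0,0,0],[0,0,0]], gripper=[1,-0.1,-0.1,-0.1,-0.1,-0.1,-0.1,-0.1,-0.1])

```text
time: 8.05
tool_pos: [0.5088, -0.0339, 0.1475]
tool_rot: [3.14, -0.001, 0.947]
contact_force: [-0.5, 0.3, -0.7]
opening: 0.0506
```

```bash
cat > top.py <<'E'
from h import *
def top(p,c,z=.05,S=400):
    j,i=np.meshgrid(np.arange(S),np.arange(S)); T=np.linalg.inv(np.array(p["world_from_camera"]))
    X=np.stack([c[0]+(S/2-i)*.00025,c[1]+(S/2-j)*.00025,np.full(i.shape,z)],-1)@T[:3,:3].T+T[:3,3]
    return cv2.remap(p["img"],(X[...,0]/X[...,2]*p["fx"]+p["cx"]).astype(np.float32),(X[...,1]/X[...,2]*p["fy"]+p["cy"]).astype(np.float32),1)[:,:,::-1].copy()
E
python3 - <<'E'
from top import *
s=robot.observe(); print(s["time"],s["tool_pos"],s["tool_rot"],s["opening"])
p=read_camera("wrist"); save(p,"w5"); t=top(p,(.5086,-.0329)); np.save("top5.npy",t)
for n in ["knob_grip","pointer_tip","mark_point"]:
    for r in nets.tip_of(p,n)[:1]: print(n,np.round(r["pixel"],1),round(r["score"],2),onz(p,r["pixel"],.061 if n=="knob_grip" else .05))
cv2.imwrite("pics/top5.png",cv2.resize(t,None,fx=1.5,fy=1.5))
E
```

```text
8.05 [ 0.5088 -0.0339  0.1475] [ 3.1395 -0.0007  0.9467] 0.05055569911123132
knob_grip [314.5 234.2] 0.56 [ 0.5104 -0.0343  0.061 ]
pointer_tip [356.3 276.5] 0.59 [ 0.5595 -0.0293  0.05  ]
mark_point [349.3 215.7] 0.57 [ 0.5163 -0.0065  0.05  ]
```

View pics/top5.png

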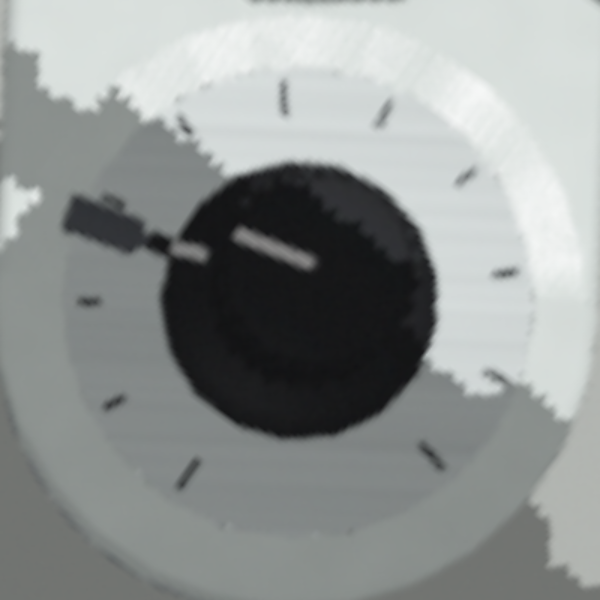

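Rectified view: the pointer nose at (157,243) now faces the clip, whose mid is at (105,224). Next, the numbers.

Run:
```python
from h import *
g=cv2.cvtColor(np.load("top5.npy"),cv2.COLOR_BGR2GRAY); rgb=np.load("top5.npy")
c=(299.5/1.5,300/1.5)
th=np.arange(50,90,.25)
for r in [16,17,18,19,20,21,22,24,25,26,30,32,34,36,38]:
    R_=r/.25; t=np.deg2rad(th); v=cv2.remap(g,(c[0]-R_*np.sin(t)).astype(np.float32)[None],(c[1]-R_*np.cos(t)).astype(np.float32)[None],1)[0].astype(float)
    if r<23: w=np.clip(v-80,0,None)
    else: w=np.clip(95-v,0,None)*(np.abs(th-69)<9)
    print(r,round((w*th).sum()/max(w.sum(),1),2),round(w.max()), 'edges',th[w>w.max()/2][[0,-1]] if w.max()>0 else '')
```

```text
16 0.0 0 edges 
17 0.0 0 edges 
18 65.1 47 edges [62.75 67.25]
19 64.98 51 edges [62.5 67.5]
20 65.43 49 edges [63.   67.75]
21 66.23 52 edges [64.   68.25]
22 66.87 49 edges [64.75 69.  ]
24 68.04 64 edges [65. 71.]
25 68.03 73 edges [65.25 70.75]
26 67.94 72 edges [65.25 70.75]
30 68.9 46 edges [64.   73.75]
32 68.83 45 edges [64.25 73.5 ]
34 67.97 46 edges [64.5  73.25]
36 68.33 45 edges [64.5 73. ]
38 68.92 46 edges [65. 73.]
```

The pointer reads 68.0° (69.4° by the line on the knob top) and the mark 68.8°, so the speed is set and the knob is free. Now going over the tube.

>>> carry_out(translation=[[0.0275,-0.0274,-0.01],[0.0275,-0.0274,-0.01],[0.0275,-0.0274,-0.01],[0.0275,-0.0274,-0.01],[0.0275,-0.0274,-0.01],[0.0275,-0.0274,-0.01],[0,0,0],[0,0,0],[0,0,0],[0,0,0]], turn=[[0,0,0],[0,0,0],[0,0,0],[0,0,0],[0,0,0],[0,0,0],[0,0,-0.14],[0,0,-0.14],[0,0,-0.14],[0,0,0]], gripper=[-0.1,-0.1,-0.1,-0.1,-0.1,-0.1,-0.1,-0.1,-0.1,-0.1])

```text
time: 9.25
tool_pos: [0.4709, 0.1965, 0.2057]
tool_rot: [-3.14, 0.001, 1.369]
contact_force: [-0.6, 0.0, -0.3]
opening: 0.0506
```

Run:
```python
from h import *
s=robot.observe(); print(s["time"],s["tool_pos"],s["tool_rot"],s["qpos"])
p=read_camera("wrist"); save(p,"w6")
hsv=cv2.cvtColor(p["img"],cv2.COLOR_RGB2HSV); m=((hsv[...,0]<8)|(hsv[...,0]>172))&(hsv[...,1]>150)&(hsv[...,2]>70)
n,l,st,ce=cv2.connectedComponentsWithStats(m.astype(np.uint8))
for i in range(1,n):
    if st[i,4]>30: print("red",st[i],np.round(ce[i],1),onz(p,ce[i],.082))
for nm,z in [("sample_tube",.004),("tube_rack",0)]:
    for r in nets.tip_of(p,nm)[:4]: print(nm,np.round(r["pixel"],1),round(r["score"],2),onz(p,r["pixel"],z))
for c in ["scene","side"]:
    q=read_camera(c); h=cv2.cvtColor(q["img"],cv2.COLOR_RGB2HSV); mm=((h[...,0]<8)|(h[...,0]>172))&(h[...,1]>150)&(h[...,2]>70)
    n,l,st,ce=cv2.connectedComponentsWithStats(mm.astype(np.uint8))
    for i in range(1,n):
        if st[i,4]>6 and np.linalg.norm(ce[i]-proj(q,[.472,.196,.082]))<15: print(c,st[i],np.round(ce[i],1),onz(q,ce[i],.08))
```

```text
9.25 [0.4709 0.1965 0.2057] [-3.1396  0.001   1.3685] [ 0.245   0.3109  1.5501 -0.      1.2828 -1.1236]
red [467 160  22  18 315] [477.3 168.3] [0.454  0.3318 0.082 ]
red [438 209  20  18 269] [447.6 217.8] [0.4893 0.3044 0.082 ]
red [316 217  17  19 226] [324.2 226. ] [0.4759 0.2044 0.082 ]
sample_tube [320.5 208.5] 0.89 [0.4757 0.2027 0.004 ]
tube_rack [238.6 102.5] 0.66 [0.3596 0.1457 0.    ]
tube_rack [400.9 192.1] 0.56 [0.4762 0.286  0.    ]
scene [259 218   5   7  25] [261.2 221. ] [0.4809 0.2071 0.08  ]
side [287 212   4   5  18] [288.5 213.8] [0.4771 0.2079 0.08  ]
```

View pics/w6.png

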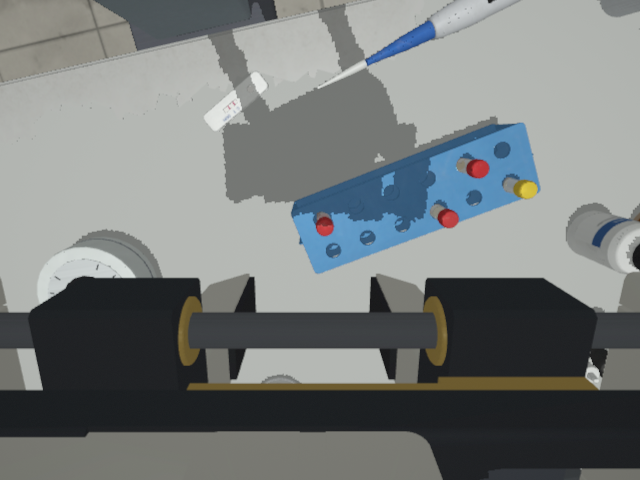

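The lone red cap is at (324,226), which puts the tube at about (0.476, 0.204). The knob is visible at left and free. Descending to grip the tube.

>>> carry_out(translation=[[0.0084,0.0034,0.04],[0,0,0.045],[0,0,0.045],[0,0,0.025],[0,0,0.01],[0,0,0],[0,0,0],[0,0,0],[0,0,0],[0,0,0]], turn=[[0,0,0],[0,0,0],[0,0,0],[0,0,0],[0,0,0],[0,0,0],[0,0,0],[0,0,0],[0,0,0],[0,0,0]], gripper=[-0.1,-0.1,-0.1,-0.1,-0.1,1,1,1,1,1], squeeze=20)

```text
time: 10.5
tool_pos: [0.477, 0.2042, 0.0427]
tool_rot: [3.14, -0.001, 1.367]
contact_force: [0.0, -0.2, 0.3]
opening: 0.015
```

>>> carry_out(translation=[[0,0,0],[0,0,0],[0,0,0]], turn=[[0,0,0],[0,0,0],[0,0,0]], gripper=[1,1,1])

```text
time: 10.8
tool_pos: [0.477, 0.2042, 0.0424]
tool_rot: [3.14, -0.001, 1.367]
contact_force: [-0.1, 0.7, 6.6]
opening: 0.0108
```

>>> carry_out(translation=[[0,0,-0.02],[0,0,-0.035],[0,0,-0.04],[0,0,-0.04],[0,0,-0.025],[0,0,0],[0,0,0]], turn=[[0,0,0],[0,0,0],[0,0,0],[0,0,0],[0,0,0],[0,0,0],[0,0,0]], gripper=[1,1,1,1,1,1,1])

```text
time: 11.5
tool_pos: [0.4761, 0.2039, 0.2014]
tool_rot: [-3.141, 0.0, 1.367]
contact_force: [-0.7, 0.6, -0.6]
opening: 0.0112
```

Run:
```python
from h import *
s=robot.observe(); print(s["time"],s["tool_pos"],s["opening"],s["contact_force"],s["torque"])
out=[]
for c in ["scene","side"]:
    p=read_camera(c); k=proj(p,s["tool_pos"]); w=40
    a,b=int(k[0])-w,int(k[1])-w
    im=cv2.resize(p["img"][b:b+2*w,a:a+2*w,::-1],(400,400),interpolation=2)
    for dz,col in [(0,(0,0,255)),(.022,(0,255,0)),(-.04,(255,255,0))]:
        cv2.circle(im,tuple(int(v) for v in (proj(p,s["tool_pos"]+[0,0,dz])-[a,b])*5),2,col,-1)
    for r in nets.tip_of(p,"sample_tube")[:3]:
        print(c,np.round(r["pixel"],1),round(r["score"],2)); cv2.circle(im,tuple(int(v) for v in (np.array(r["pixel"])-[a,b])*5),4,(255,0,255),1)
    out.append(im); print(c,k,a,b)
cv2.imwrite("pics/c7.png",np.hstack(out))
```

```text
11.5 [0.4761 0.2039 0.2014] 0.011223496462680279 [-0.6983  0.5912 -0.5791] [ 0.0311 -0.0313  0.0068]
scene [259.1 189.2] 0.46
scene [255.5436 173.8209] 215 133
side [287.4 181.9] 0.61
side [306.3 266. ] 0.59
side [287.1576 166.0996] 247 126
```

View pics/c7.png

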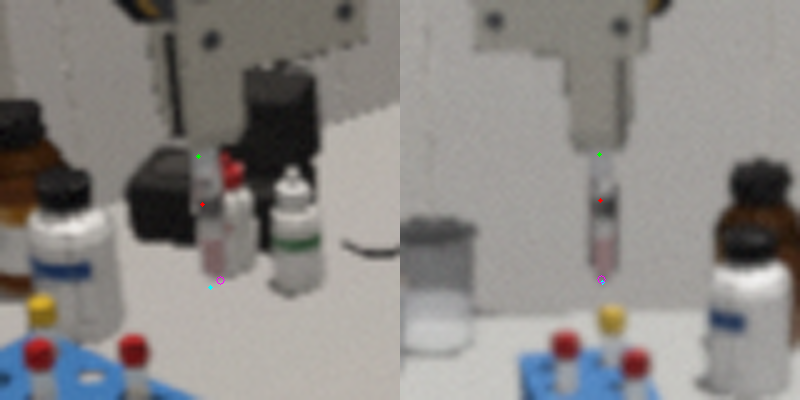

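The tube is held upright, its bottom at side-crop (602,272), about 37 mm below the reported TCP. Moving it over the cup.

>>> carry_out(translation=[[-0.0302,0.027,0],[-0.0302,0.027,0],[-0.0302,0.027,0],[-0.0302,0.027,0],[-0.0302,0.027,0],[-0.0302,0.027,0],[-0.0302,0.027,0],[0,0,0.02],[0,0,0.02],[0,0,0]], turn=[[0,0,0],[0,0,0],[0,0,0],[0,0,0],[0,0,0],[0,0,0],[0,0,0],[0,0,0],[0,0,0],[0,0,0]], gripper=[1,1,1,1,1,1,1,1,1,1])

```text
time: 12.7
tool_pos: [0.6165, -0.0413, 0.1575]
tool_rot: [-3.133, -0.0, 1.366]
contact_force: [0.1, 0.3, -0.6]
opening: 0.0114
```

Run:
```python
from h import *
s=robot.observe(); print(s["time"],s["tool_pos"],s["tool_rot"],s["opening"],s["contact_force"])
out=[]
for c in ["scene","side"]:
    p=read_camera(c); k=proj(p,[.618,-.0416,.104]); w=32
    a,b=int(k[0])-w,int(k[1])-w-15
    im=cv2.resize(p["img"][b:b+2*w,a:a+2*w,::-1],(400,400),interpolation=2); f=400/(2*w)
    P=lambda X:tuple(int(v) for v in (proj(p,X)-[a,b])*f)
    for r,z,col in [(.0205,.104,(0,255,255)),(.006,s["tool_pos"][2]-.0384,(0,255,0))]:
        cv2.polylines(im,[np.array([P([.618+r*np.cos(u),-.0416+r*np.sin(u),z]) for u in np.arange(0,6.28,.3)])],True,col,1)
    for n in ["sample_tube","cup_seat"]:
      for r in nets.tip_of(p,n)[:1]: print(c,n,np.round(r["pixel"],1),round(r["score"],2),onz(p,r["pixel"],.091))
    out.append(im)
cv2.imwrite("pics/c8.png",np.hstack(out))
```

```text
12.7 [ 0.6165 -0.0413  0.1575] [-3.1334 -0.      1.3662] 0.011370307588810734 [ 0.133   0.2844 -0.5956]
scene sample_tube [382.8 228.5] 0.69 [ 0.6481 -0.0119  0.091 ]
scene cup_seat [384.6 238.6] 0.5 [ 0.6215 -0.0402  0.091 ]
side sample_tube [360.3 240.7] 0.71 [0.6292 0.0278 0.091 ]
side cup_seat [359.6 256.8] 0.75 [ 0.619  -0.0474  0.091 ]
```

View pics/c8.png

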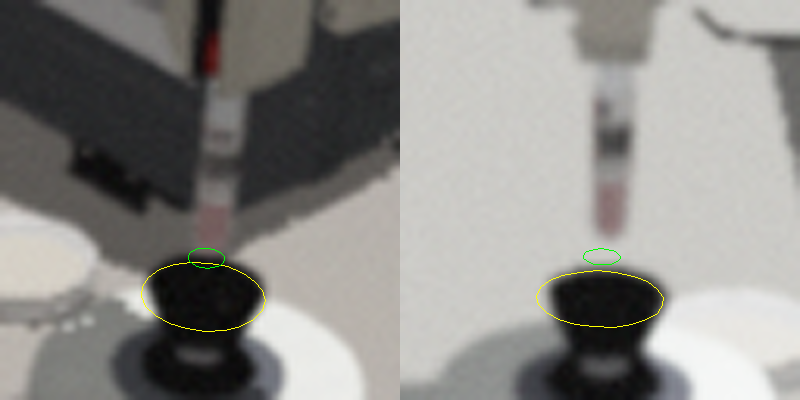

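The tube is centred over the cup: side columns 610 and 608, scene 211 and 209. Its bottom is 15 to 20 mm above the floor of the cup. I'll take a force baseline by averaging, then lower in steps.

```bash
cat > f.py <<'E'
from h import *
F=[];Z=[];P=[]
for i in range(10):
    read_camera("side"); s=robot.observe(); F.append(s["contact_force"]); P.append(s["tool_pos"])
print(s["time"],"F",np.mean(F,0),"sd",np.std(F,0)[2],"pos",np.mean(P,0),s["opening"])
E
python3 f.py
```

```text
13.5 F [-0.0454 -0.0027 -0.2604] sd 0.496707090000384 pos [ 0.6189 -0.0412  0.1623] 0.011400368117970057
```

>>> carry_out(translation=[[0,0,0.008],[0,0,0.008],[0,0,0.006],[0,0,0]], turn=[[0,0,0],[0,0,0],[0,0,0],[0,0,0]], gripper=[1,1,1,1])

```text
time: 13.9
tool_pos: [0.6179, -0.0411, 0.1382]
tool_rot: [-3.139, -0.0, 1.367]
contact_force: [0.3, 0.1, 0.7]
opening: 0.0114
```

```bash
python3 f.py
```

```text
14.4 F [ 0.1866 -0.1536  0.128 ] sd 0.4936915283426858 pos [ 0.6188 -0.0413  0.1399] 0.010898465950310238
```

>>> carry_out(translation=[[0,0,0.002],[0,0,0.002],[0,0,0.002],[0,0,0.001],[0,0,0],[0,0,0]], turn=[[0,0,0],[0,0,0],[0,0,0],[0,0,0],[0,0,0],[0,0,0]], gripper=[1,1,1,1,1,1])

```text
time: 15.0
tool_pos: [0.6188, -0.0413, 0.1328]
tool_rot: [-3.142, -0.0, 1.367]
contact_force: [-0.8, -0.3, 0.5]
opening: 0.011
```

```bash
python3 f.py
```

```text
15.5 F [-0.0883  0.0973  0.0004] sd 0.5541623580866205 pos [ 0.6188 -0.0413  0.1329] 0.01128692585486964
```

>>> carry_out(translation=[[0,0,0.001],[0,0,0.001],[0,0,0.001],[0,0,0],[0,0,0]], turn=[[0,0,0],[0,0,0],[0,0,0],[0,0,0],[0,0,0]], gripper=[1,1,1,1,1])

```text
time: 16.0
tool_pos: [0.6187, -0.0412, 0.1298]
tool_rot: [-3.142, -0.0, 1.367]
contact_force: [-0.5, 0.7, -0.0]
opening: 0.0113
```

```bash
python3 f.py
```

```text
16.5 F [-0.0766  0.0809 -0.1824] sd 0.4993537247901975 pos [ 0.6188 -0.0413  0.1298] 0.011219644755536995
```

>>> carry_out(translation=[[0,0,0.001],[0,0,0.001],[0,0,0],[0,0,0]], turn=[[0,0,0],[0,0,0],[0,0,0],[0,0,0]], gripper=[1,1,1,1])

```text
time: 16.9
tool_pos: [0.6189, -0.0413, 0.128]
tool_rot: [3.141, -0.0, 1.367]
contact_force: [0.3, -0.2, 2.3]
opening: 0.0114
```

```bash
python3 f.py
```

```text
17.4 F [ 0.0849 -0.1196  1.5813] sd 0.6326213854867901 pos [ 0.6188 -0.0413  0.1279] 0.011587930449485601
```

>>> carry_out(translation=[[0,0,0.001],[0,0,0.001],[0,0,0],[0,0,0]], turn=[[0,0,0],[0,0,0],[0,0,0],[0,0,0]], gripper=[1,1,1,1])

```text
time: 17.8
tool_pos: [0.6188, -0.0413, 0.1258]
tool_rot: [3.142, -0.0, 1.367]
contact_force: [0.7, 0.7, 3.4]
opening: 0.0115
```

```bash
python3 f.py
```

```text
18.3 F [-0.0956  0.0728  2.8206] sd 0.4944294331232654 pos [ 0.6188 -0.0413  0.1259] 0.011409673955433988
```

Contact came at a TCP z of about 0.128, where the cup floor should be. There is no side force, and the force rises along the spring law. Another 1.5 mm to go.

>>> carry_out(translation=[[0,0,0.0008],[0,0,0.0007],[0,0,0],[0,0,0]], turn=[[0,0,0],[0,0,0],[0,0,0],[0,0,0]], gripper=[1,1,1,1])

```text
time: 18.7
tool_pos: [0.6188, -0.0413, 0.1243]
tool_rot: [3.142, -0.0, 1.367]
contact_force: [0.2, -0.5, 4.1]
opening: 0.011
```

```bash
python3 f.py; python3 f.py
python3 - <<'E'
from h import *
out=[]
for c in ["scene","side"]:
    p=read_camera(c); k=proj(p,[.58,-.035,.10]); w=40
    a,b=int(k[0])-w,int(k[1])-w
    out.append(cv2.resize(p["img"][b:b+2*w,a:a+2*w,::-1],(400,400),interpolation=2))
cv2.imwrite("pics/c9.png",np.hstack(out))
E
```

```text
19.2 F [0.0018 0.003  3.5506] sd 0.5348204586679615 pos [ 0.6188 -0.0413  0.1243] 0.01139014793071523
19.7 F [0.1099 0.2008 3.8451] sd 0.6217142541367551 pos [ 0.6188 -0.0413  0.1243] 0.01142783494292406
```

View pics/c9.png

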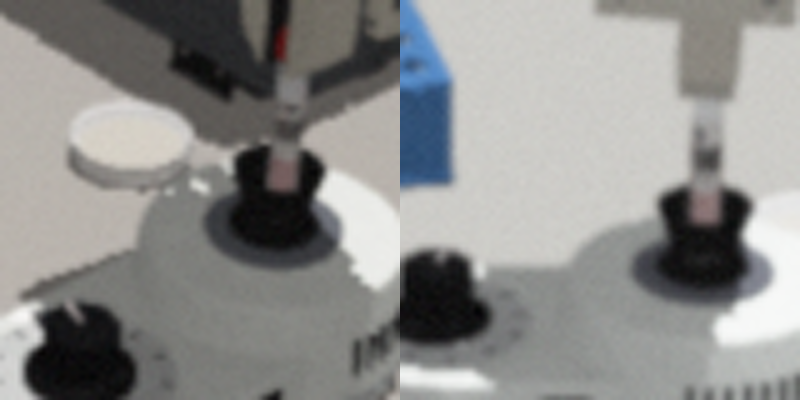

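The tube stands upright in the middle of the cup: (285,165) in the scene crop, (705,205) in the side crop. The force averages 3.7 N and the travel since contact is 3.9 mm. Handing in.

```bash
python3 -c "
from cell import robot
print(robot.hand_in())"
```

```text
the job is handed in; nothing more can be done
None
```

I handed the job in at about 20 s. The knob is at the mark, and the tube stands upright in the cup, still gripped and holding it down by about 4 mm.

- **Speed:** I turned the knob 0.937 rad clockwise and let go. The wrist picture then put the pointer at 68.0° by its nose, or 69.4° by the line on the knob top. The mark was at 68.8°, so they agree to about 1°. The final pictures were too coarse to re-measure the pointer, but nothing touched the knob after I let go.
- **Tube and cup:** The last averaged force was 3.6–3.8 N, which means 4.1–4.3 mm by the spring figures. Arm travel since contact was 3.9 mm, well short of the 8 mm stop. There was almost no side force.
- **What disagreed:**
  - **Fingertips:** They end about 22 mm higher than the reported TCP, so my first close on the knob shut above it without touching. I corrected for that afterwards.
  - **Networks:** They gave wrong positions for the mark and the pointer in some close views, so I took both angles from the pictures instead.
  - **Rack:** The force read 6.6 N upward just as the tube was gripped there, and was gone once it was lifted.

I moved nothing else, though I did not measure the other things again at the end.

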